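# Kit machine parts on two spindles in fitting order

## Task

Load the two kitting spindles for the fitter by threading the parts over the pins. On the tall spindle (square base) goes the round flange, plate down, then the brass sleeve on it and the hex nut on top; on the short spindle (round base) goes the gear, teeth down, with the ball bearing on top. Every part must sit level, fully down on what is below it and be let go; leave the spring clamp and the padlock where they lie.

Things in the scene. Friction and masses are not known exactly. Their poses are not given: they have to be found in the camera images.
- tall_spindle: Tall spindle: square aluminium base plate 78x78 mm, 10 mm thick, with a steel pin whose tip is 84 mm above the bench. The upright pin is 12 mm thick and its top 12 mm taper to a 4 mm wide tip. Origin: centre of the base's underside, on the pin's axis; z up along the pin. Fixed to the bench.
- short_spindle: Short spindle: round aluminium base plate 88 mm in diameter, 10 mm thick, with a steel pin whose tip is 58 mm above the bench. The upright pin is 12 mm thick and its top 12 mm taper to a 4 mm wide tip. Origin: centre of the base's underside, on the pin's axis; z up along the pin. Fixed to the bench.
- flange: Bright steel flange lying plate down: round plate 64 mm in diameter, 8 mm thick, with six dark bolt holes, and on it a hub 34 mm in diameter up to a total height of 24 mm (grip the hub). 20 mm bore right through along z. Origin: centre of the underside; z up.
- gear: Dark steel spur gear lying teeth down: toothed disc 62 mm over its 24 teeth, 14 mm thick, and on it a hub 32 mm in diameter up to a total height of 24 mm (grip the hub). 20 mm bore right through along z. Origin: centre of the underside; z up.
- bearing: Ball bearing, flat: steel ring 47 mm in diameter, 14 mm high, with a black seal between inner and outer race. 20 mm bore right through along z. Origin: centre of the underside; z up.
- sleeve: Plain brass sleeve standing upright: tube 30 mm in outer diameter, 26 mm high. 20 mm bore right through along z. Origin: centre of the underside; z up.
- nut: Large steel hex nut lying flat, 16 mm high, 30 mm across the flats (two of them face +-y of its frame) and 35 mm across the corners (along x), with a through hole about 19 mm wide. Origin: centre of the underside; z up.
- clamp: Bystander: orange spring clamp 100x55 mm, 16 mm high, lying flat. Leave alone. Origin: centre of the underside.
- padlock: Bystander: brass padlock 59x38 mm, 13 mm high, lying flat. Leave alone. Origin: centre of the underside.
Things that resemble listed ones, but are neither listed nor needed, are in the scene too. What is shaped like the flange but blue is not meant. Leave any blue look-alike of the gear alone.

How it is judged:
By the outcome, as a careful person would: the job done as asked, in the order asked, and still so for the second after the job is handed in, with the robot touching nothing.
It also fails if it takes over 96 s, if anything falls off the work surface, if the arm or the gripper's body presses on something with over 40 N, if the wrist force passes 120 N, or if a joint passes its speed limit or range.

## Robot

A 6-joint arm with a two-finger parallel gripper is mounted at the origin on the work surface; the furniture and walls round the work are solid. World frame = base frame: x ahead of the robot, y to its left, z up, the work surface at z = 0. Lengths are in m, angles in rad, forces in N, time in s.
With the tool pointing down it reaches from about 0.275 to 0.85 m from the base axis. Payload 5.2 kg.
Tool frame: the origin (TCP) lies at the very end of the fingers, on their centre line; the grasp point (between the pads) lies env.grip_depth behind it (env.grip_depth is the distance from the TCP to the grasp point, in m); z points along the fingers, x is the direction in which the jaws open and shut, and the axes are right-handed (so a half turn about z gives the same grasp; the last joint's range is limited). The gripper opens to 85 mm and grips with 20 to 120 N. Pads are 22 mm wide; open, the fingers measure 114 mm over their backs; the gripper's body (76 mm by 85 mm) begins 54 mm behind the grasp point. The pads swing forward as they close: fully open they stand 13 mm farther back than shut.
Start: joints at [-0.203, 0.259, 1.535, -0, 1.348, -0.203], TCP at [0.55, 0, 0.231] pointing down, gripper open.
Joint ranges: [-3.14, 3.14], [-0.91, 2.08], [0.19, 2.58], [-1.22, 4.36], [0.22, 2.71], [-3.12, 3.12]. Speed limits (rad/s): [2.57, 2.57, 3.14, 3.14, 3.14, 3.14].

## Interface

Orientations are given as a unit quaternion [x, y, z, w].
In Python, from cell import env gives the robot as it stands.
- The arm moves only by the tool apply_moves, never from a script. Its argument "series" is one flat list of numbers, 5 for each row, row after row: the shift along the tool's x, y, z in mm, then the turn about the tool's z in rad, then the finger opening in mm, from 0 to 85.4. In form: [dx, dy, dz, spin, claw, dx, dy, dz, spin, claw, ...]. A call has 1 to 8 rows; each row is the pose to reach, as a shift and turn from the pose commanded when the call began, along the tool's axes at that moment; what a row does not reach only later rows make up. A row lasts 1/8 s, in which the tool goes at most 62.5 mm and 10.7 degrees, less where a joint would pass 70% of its speed; a pose out of reach is approached as far as the arm can. A call with a gripper value outside its range is refused whole. The fingers move at their own pace and stop on an object; "squeeze" is the grip in N (left out, the last holds). Time passes only in rows, so rows that repeat a pose let the fingers close. It gives the time, the measured TCP pose, the force and the opening at its end, in the units of the state.
- env.read_state(): the state, without advancing time (a new reading comes with each control period).
- env.capture(name): name is "scene" or "side" or "wrist"; returns a dict with "image" (420x560x3 uint8, red, green, blue), "z_map" (420x560 float32, m along the optical axis (not along the pixel's ray), 0 where there is no reading), "fovy" (degrees; the focal length in pixels is half the picture's height over the tangent of half this angle, whatever the lens; pixels are square), "cx", "cy" (the principal point, pixels), "k1" (the pictures are not rectified: a ray, as slopes to the right and down, at radius r is drawn at 1 + k1 r^2 times it, then the intrinsics apply), "position" and "rotation" of the camera in the world. Camera axes: x right, y down, z forward; pixel columns grow to the right and rows downward; lengths in m; the calibration is good to about 2 mm. A picture is of the moment at which its call begins.
- env.hand_in(): hands the job in, once; it reports no verdict.
The state is a dict: "t": time; "q": joint angles; "joint_vel": joint speeds; "joint_efforts": joint torques, N m; "position": TCP position; "tool_rot": TCP orientation; "ft_force": force on the tool from outside, world axes, zero at the start; "ft_torque": the same for the moment, N m; "gripper_width": finger opening in m.
Only numpy, scipy, OpenCV 4.12 (cv2) and the standard library are available. Lean on these libraries where they do the work, as an engineer would, in place of code of your own. Each camera call takes 0.05 s, during which the arm holds its last target. There are 200 camera calls.

## Working session

There is one attempt and no reset: what is moved stays moved. The work goes in short steps, Python scripts to look and compute and a tool call to move; the robot and the scene stay as the last step left them, time stands still between calls to the robot, and variables do not carry over. Pictures are saved under pics/ and viewed, about 12 in all and at most 16, crops included, and the job is handed in when it is done.

Besides the shell and the picture viewer there is one more tool, called after "Call:" as name(argument=value, ...) on one line, values as JSON. apply_moves: Moves the arm, as the interface text tells. Its arguments: {"type":"object","properties":{"series":{"type":"array","items":{"type":"number"}},"squeeze":{"type":"number"}},"required":["series"]}

```bash
ls; mkdir -p pics; cat > h.py <<'E'
from cell import env
import numpy as np, cv2
def cap(n,save=None):
    c=env.capture(n)
    if save: cv2.imwrite('pics/'+save,c['image'][:,:,::-1])
    return c
def K(c):
    f=210/np.tan(np.radians(c['fovy'])/2); return f
def ray(c,u,v):
    f=K(c); d=np.array([(u-c['cx'])/f,(v-c['cy'])/f]); x=d.copy()
    for _ in range(20): x=d/(1+c['k1']*(x@x))
    R=np.array(c['rotation']); 
    if R.shape!=(3,3):
        from scipy.spatial.transform import Rotation; R=Rotation.from_quat(R).as_matrix()
    return np.array(c['position']),R@np.array([x[0],x[1],1])
def onz(c,u,v,z):
    p,d=ray(c,u,v); return p+d*(z-p[2])/d[2]
def cloud(c):
    f=K(c); v,u=np.mgrid[:420,:560]; d=np.stack([(u-c['cx'])/f,(v-c['cy'])/f],-1); x=d.copy()
    for _ in range(20): x=d/(1+c['k1']*(x**2).sum(-1,keepdims=True))
    P=np.concatenate([x,np.ones(x.shape[:2]+(1,))],-1)*c['z_map'][...,None]
    R=np.array(c['rotation'])
    if R.shape!=(3,3):
        from scipy.spatial.transform import Rotation; R=Rotation.from_quat(R).as_matrix()
    W=P@R.T+np.array(c['position']); W[c['z_map']==0]=np.nan
    return W
E
python3 - <<'E'
from h import *
s=env.read_state(); print(s, env.grip_depth)
for n in('scene','wrist'):
    c=cap(n,n+'0.png'); print(n,c['fovy'],c['cx'],c['cy'],c['k1'],c['position'],c['rotation'])
    np.save(n+'0.npy',cloud(c))
E
```

```text
pics
{'t': 0.0, 'q': array([-2.02793191e-01,  2.59333668e-01,  1.53607400e+00, -1.66597441e-06,
        1.34796636e+00, -2.02779232e-01]), 'joint_vel': array([ 0.00068568, -0.00037767,  0.00025218, -0.000588  , -0.00119105,
       -0.00124828]), 'joint_efforts': array([ 1.06436883e-04, -4.46029150e+01, -2.90570551e+01, -7.42485804e-05,
        1.18754001e-02, -2.51378208e-05]), 'position': array([5.49488997e-01, 1.31706614e-04, 2.30483340e-01]), 'tool_rot': array([ 9.99999603e-01, -6.79436451e-06, -8.72597946e-04, -1.78587724e-04]), 'ft_force': array([-0.12312089,  0.28544626,  0.11633396]), 'ft_torque': array([-0.07152175, -0.04887195, -0.01745001]), 'gripper_width': 0.08513147073931292} 0.0187
scene 47.29330597868469 269.9974295656594 207.28167234458599 -0.012268001249173453 [-0.17749246  0.90019909  0.63685949] [-0.28858316  0.81977771 -0.46823823  0.15949052]
wrist 63.09835908354217 279.7873134960357 208.89598115514866 -0.03982757104033721 [0.55097467 0.06821468 0.37307951] [ 9.90804456e-01 -3.23762772e-04 -5.88891032e-04  1.35299955e-01]
```

View pics/scene0.png

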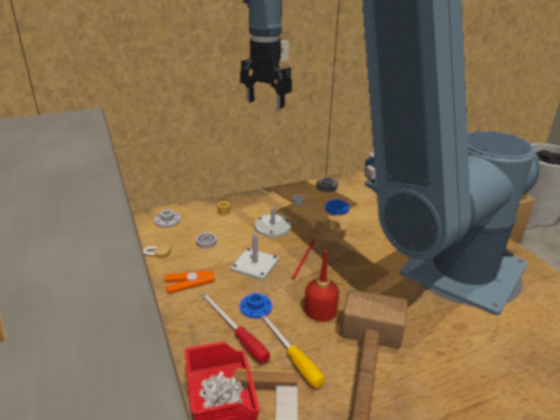

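View pics/wrist0.png

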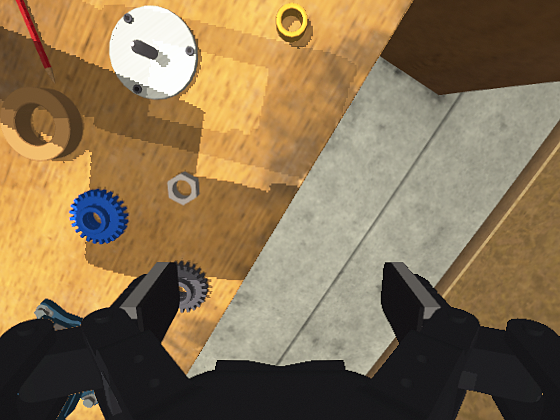

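Scene view: flange (167,217), sleeve (224,208), bearing (206,240), nut (298,200), dark gear (327,184), tall spindle (255,260), short spindle (273,225). Blue look-alikes sit at (256,304) and (337,207), with the padlock at (157,251) and the clamp at (190,280). The wrist view shows the short spindle, sleeve, nut and gear beside the bench edge.

```bash
python3 - <<'E'
from h import *
c=cap('scene'); W=cloud(c)
for n,u,v,z in [('flange',167,214,.024),('sleeve',224,205,.026),('bearing',206,238,.014),('nut',298,198,.016),('gear',327,182,.024),('tall',255,262,.01),('talltip',254,237,.084),('short',272,226,.01),('shorttip',272,210,.058),('lock',157,251,.013),('clamp',190,280,.01),('bluefl',256,301,.02),('bluegear',337,207,.01),('wood',330,230,.03),('greypanel',60,200,0),('bottle',322,290,.05)]:
    print(n,onz(c,u,v,z).round(3),W[v,u].round(3))
w=cap('wrist'); V=cloud(w)
for n,u,v,z in [('sleeve',291,20,.026),('nut',182,188,.016),('gear',183,286,.024),('short',153,52,.01),('grey',330,250,0),('brown',480,50,0),('wood',40,120,0)]:
    print(n,onz(w,u,v,z).round(3),V[v,u].round(3))
i=cv2.resize(c['image'][165:325,130:360],None,fx=3.4,fy=3.4,interpolation=cv2.INTER_CUBIC)
cv2.imwrite('pics/crop1.png',i[:,:,::-1])
cv2.imwrite('pics/side.png',cap('side')['image'][:,:,::-1])
E
```

```text
flange [0.635 0.274 0.024] [0.652 0.26  0.011]
sleeve [0.555 0.156 0.026] [0.563 0.149 0.02 ]
bearing [0.499 0.277 0.014] [0.505 0.271 0.009]
nut [ 0.442 -0.005  0.016] [ 0.451 -0.018  0.007]
gear [ 0.424 -0.117  0.024] [ 0.424 -0.116  0.024]
tall [0.357 0.271 0.01 ] [0.356 0.273 0.011]
talltip [0.349 0.282 0.084] [0.355 0.276 0.078]
short [0.417 0.137 0.01 ] [0.418 0.135 0.009]
shorttip [0.414 0.141 0.058] [0.422 0.13  0.05 ]
lock [0.547 0.38  0.013] [0.547 0.381 0.014]
clamp [0.421 0.401 0.01 ] [0.42  0.402 0.011]
bluefl [0.269 0.373 0.02 ] [0.28  0.36  0.005]
bluegear [ 0.343 -0.039  0.01 ] [ 0.337 -0.028  0.018]
wood [0.284 0.09  0.03 ] [0.289 0.081 0.023]
greypanel [0.94  0.381 0.   ] [0.66  0.511 0.16 ]
bottle [0.171 0.298 0.05 ] [0.164 0.311 0.063]
sleeve [0.561 0.153 0.026] [0.562 0.159 0.001]
nut [ 0.446 -0.008  0.016] [ 0.441 -0.011 -0.   ]
gear [ 0.441 -0.12   0.024] [ 0.441 -0.12   0.024]
short [0.425 0.128 0.01 ] [0.429 0.126 0.022]
grey [ 0.61  -0.086  0.   ] [ 0.736 -0.418 -0.804]
brown [0.756 0.133 0.   ] [ 0.96   0.198 -0.372]
wood [0.292 0.064 0.   ] [ 0.291  0.064 -0.001]
```

View pics/crop1.png

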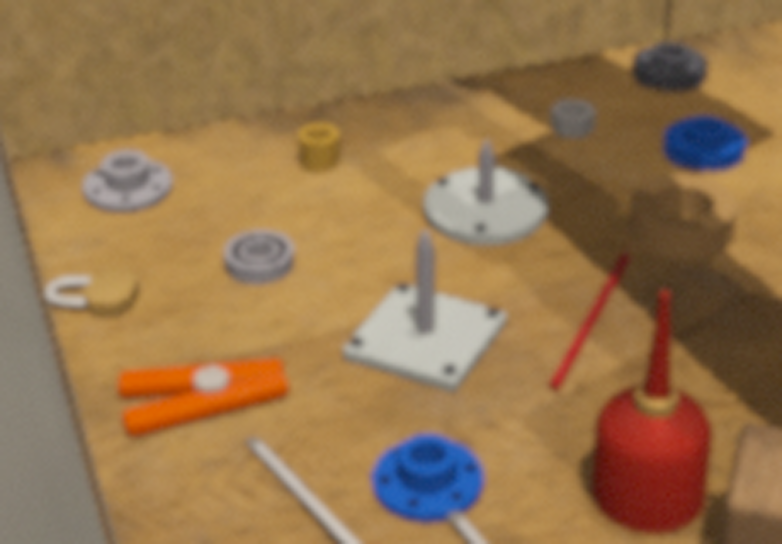

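View pics/side.png

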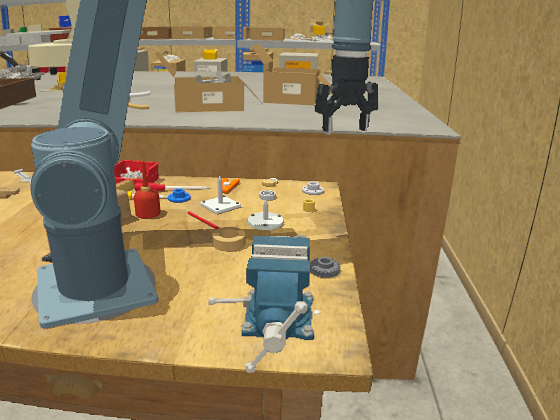

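Crop: the grey flange, brass sleeve, bearing, nut and dark gear can each be told apart from the blue look-alikes. The side view shows a vise next to the gear and a grey counter beyond. I'll check how close the obstacles are.

```bash
python3 - <<'E'
from h import *
P=np.concatenate([cloud(cap(n)).reshape(-1,3) for n in('side','scene','wrist')])
P=P[np.isfinite(P).all(1)&(P[:,2]<0.22)]
ys=np.arange(.56,-.41,-.04); xs=np.arange(.2,.84,.04)
print('      ',*['%4d'%(x*1000) for x in xs])
for y in ys:
    r=[]
    for x in xs:
        m=(abs(P[:,0]-x)<.02)&(abs(P[:,1]-y)<.02)
        r.append('%4d'%(np.percentile(P[m,2],98)*1000) if m.sum()>2 else '   .')
    print('%5d '%(round(y*1000)),*r)
E
```

```text
200  240  280  320  360  400  440  480  520  560  600  640  680  720  760  800
  560    32   53  159  160  161  161  161  161  161  161  161  161  161  161  161  161
  520    46   52    1    1  160  160  161  161  161  161  161  161  161  161  161  161
  480    30   19    1    1    1    1  160  160  161  161  161  161  161  161  161  161
  440    27   24   12   10    1   10   13  155  160  161  161  161  161  161  161  161
  400    11   10   24    6    6   15   16   12   10  159  160  161  161  161  161  161
  360     1   23   25    7    1   13   13    1   13   14    1  159  160  161  161  162
  320    64    1    2   10   11   13    1    3    1    1    1    4    1  160  160  161
  280    65    1    2   12   80   11    1   15   14    2    9   24    8    1  157  159
  240     0    1    7   12   12   13    2   14   13    1    7   24    8    1 -795    .
  200     1    1    7    1    1    1    1    2    1    1    1    2    1 -793 -793 -793
  160     1    1    7    6    1   12   11    8    1   26    1    1    1 -795 -794 -793
  120     1    1    1    7    1   33   54   12    1   20    1   
[... 453 characters left out ...]
-795
 -120     1    0    1    1    1   20   24   13    1    .    . -796 -794 -795 -795 -795
 -160     0   19   49  113   91   13   23    1    .    .    . -794 -795 -795 -796 -796
 -200    44  139  138  138   19    1    1    1    .    . -795 -796 -794 -794 -795 -795
 -240   137  139  139  139   11    1    1    .    . -798 -796 -795 -796 -795 -794 -795
 -280   137  138  139   44    0    1    0    .    . -795 -795 -795 -795 -795 -795 -794
 -320   118  133  137   10    0    1    .    . -796 -795 -793 -795 -795 -795 -795 -795
 -360   104  134    0    0    0    .    .    . -796 -795 -795 -795 -795 -794 -795 -796
 -400     .  134    0    0    0    .    . -795 -794 -795 -795 -795 -796 -795 -794 -794
```

Call:
apply_moves(series=[-112,122,30,0,85,-112,122,30,0,85,-112,122,30,0,85,-112,122,100,0,85,-112,122,100,0,85,-112,122,100,0,85])

```text
t: 1.15
position: [0.4384, -0.122, 0.1319]
tool_rot: [1.0, 0.0, -0.0, -0.0]
ft_force: [0.1, 0.2, -0.5]
gripper_width: 0.0852
```

```bash
python3 - <<'E'
from h import *
s=env.read_state(); print(s['t'],s['position'],s['ft_force'],s['tool_rot'])
c=cap('wrist','w1.png')
E
```

```text
1.15 [ 0.43844538 -0.12195177  0.13185084] [ 0.10908311  0.17378768 -0.45922486] [ 9.99999969e-01  1.73481329e-04 -1.27697817e-04 -1.28205488e-04]
```

View pics/w1.png

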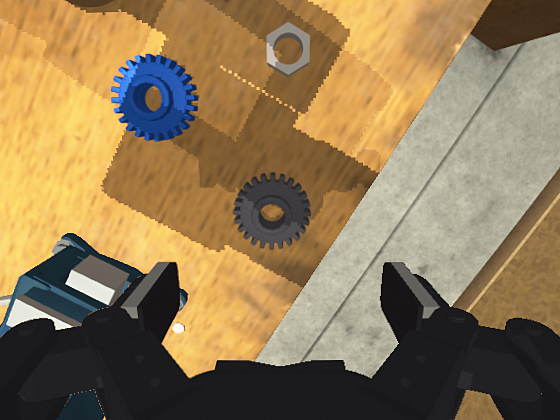

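Two gears are in view: (272,211) is dark grey, so it's the one meant, and (155,97) is the blue look-alike, which I'll leave alone. The nut is at (289,48).

```bash
cat >> h.py <<'E'
def top(c,xy,h,R,tol=.004,W=None):
    """centre of the flat top at height h near xy: enclosing circle, ellipse-free"""
    W=cloud(c) if W is None else W
    m=(np.hypot(W[...,0]-xy[0],W[...,1]-xy[1])<R)&(abs(W[...,2]-h)<tol)
    m=m.astype(np.uint8); n,l,st,_=cv2.connectedComponentsWithStats(m)
    if n<2: return None
    k=1+np.argmax(st[1:,4]); m=(l==k).astype(np.uint8)
    cs,_=cv2.findContours(m,cv2.RETR_EXTERNAL,cv2.CHAIN_APPROX_NONE)
    q=np.array([onz(c,u,v,h)[:2] for u,v in max(cs,key=len)[:,0]],np.float32)
    ce,r=cv2.minEnclosingCircle(q*1000)
    rect=cv2.minAreaRect(q*1000)
    return dict(c=np.round(ce,1),r=round(r,1),rect=np.round(np.array([*rect[0],*rect[1],rect[2]]),1),n=int(m.sum()),z=round(float(np.median(W[...,2][m>0]))*1000,1),q=q)
def show(d): 
    print({k:v for k,v in d.items() if k!='q'} if d else None)
E
python3 - <<'E'
from h import *
c=cap('wrist')
show(top(c,(.437,-.122),.024,.035))
show(top(c,(.437,-.122),.014,.045))
d=top(c,(.446,-.006),.016,.035); show(d)
show(top(c,(.42,.135),.01,.06))
print(onz(c,272,211,.024))
# hex angle
h=cv2.convexHull(d['q']*1000); a=cv2.approxPolyDP(h,3,True)[:,0]; print(a.round(1))
E
```

```text
{'c': array([ 433.1, -128.5]), 'r': 16.0, 'rect': array([ 432.8, -128.7,   31.1,   30.7,   42.9]), 'n': 801, 'z': 23.7}
{'c': array([ 432.8, -128.9]), 'r': 31.2, 'rect': array([ 432.7, -128.8,   61.1,   61.3,   90. ]), 'n': 2698, 'z': 13.9}
{'c': array([445. ,  -9.3]), 'r': 17.3, 'rect': array([444.9,  -9.6,  30. ,  34.1,   1. ]), 'n': 1006, 'z': 15.9}
None
[ 0.43484279 -0.12586209  0.024     ]
[[ 4.444e+02  7.400e+00]
 [ 4.298e+02 -2.800e+00]
 [ 4.304e+02 -1.860e+01]
 [ 4.452e+02 -2.660e+01]
 [ 4.601e+02 -1.790e+01]
 [ 4.597e+02 -2.000e-01]]
```

Call:
apply_moves(series=[-5,6.7,40,0,32,-5,6.7,40,0,32,-5,6.7,40,0,32,-5,6.7,40,0,32,-5,6.7,40,0,32,-5,6.7,40,0,32])

```text
t: 2.0
position: [0.4333, -0.1287, 0.0918]
tool_rot: [1.0, 0.0, 0.0, 0.0]
ft_force: [-0.7, 0.0, 0.3]
gripper_width: 0.0318
```

```bash
python3 - <<'E'
from h import *
s=env.read_state(); print(s['position'],s['gripper_width'])
W=cloud(cap('wrist','w2.png')); p=s['position']
m=(abs(W[...,0]-p[0])<.06)&(abs(W[...,1]-p[1])<.03)&(W[...,2]>.05)
Q=W[m]; print(len(Q))
for sx in(-1,1):
    q=Q[(Q[:,0]-p[0])*sx>0]; 
    if len(q): print(np.percentile(q,[0,1,5],axis=0).round(4)-p, np.percentile(q,[99,100],axis=0).round(4)-p)
    lo=q[q[:,2]<q[:,2].min()+.004]; print((lo.min(0)-p).round(4),(lo.max(0)-p).round(4))
E
```

```text
[ 0.43328703 -0.12874696  0.09176233] 0.031814339215873774
52838
[[-0.05998703 -0.01265304  0.00023767]
 [-0.05708703 -0.00995304  0.01133767]
 [-0.05308703 -0.00715304  0.03203767]] [[-9.87027753e-04  2.04469609e-02  9.79376675e-02]
 [ 1.29722472e-05  2.15469609e-02  9.98376675e-02]]
[-0.015  -0.01    0.0003] [-0.0147  0.0107  0.0043]
[[ 1.29722472e-05 -1.21530391e-02  1.37667539e-04]
 [ 1.01297225e-03 -1.00530391e-02  1.13376675e-02]
 [ 5.21297225e-03 -7.15303912e-03  3.23376675e-02]] [[0.05841297 0.02044696 0.09803767]
 [0.06001297 0.02164696 0.09973767]]
[ 0.017  -0.0101  0.0001] [0.0173 0.0107 0.0041]
```

Call:
apply_moves(series=[-1,0,0,0,50,-1,0,40,0,50,-1,0,60,0,50,-1,0,74,0,50,-1,0,75,0,50,-1,0,75,0,24,-1,0,75,0,24,-1,0,75,0,24], squeeze=60)

```text
t: 3.05
position: [0.4324, -0.129, 0.0173]
tool_rot: [1.0, 0.0, 0.001, 0.0]
ft_force: [-1.8, 0.4, 6.1]
gripper_width: 0.0282
```

Call:
apply_moves(series=[0,0,0,0,24,0,0,-2,0,24,0,0,-30,0,24,0,0,-80,0,24,0,0,-80,0,24])

```text
t: 3.68
position: [0.4347, -0.1301, 0.0997]
tool_rot: [1.0, 0.0, 0.004, 0.002]
ft_force: [1.0, 0.6, -2.6]
gripper_width: 0.0284
```

```bash
python3 - <<'E'
from h import *
s=env.read_state(); print(s['position'],s['gripper_width'],s['ft_force'],s['q'])
c=cap('wrist','w3.png'); p=s['position']
W=cloud(c)
m=(abs(W[...,0]-p[0])<.04)&(abs(W[...,1]-p[1])<.04)
print(np.histogram(W[m][:,2],bins=np.arange(-.01,.15,.01)))
E
```

```text
[ 0.43468368 -0.13014798  0.09971661] 0.028355533999061884 [ 1.00862571  0.61057111 -2.57684327] [-5.37682473e-01  2.23396314e-01  1.94346961e+00  1.30561110e-04
  9.66385804e-01 -5.37795982e-01]
(array([4624, 1309,    0,    0,    0,    0,    0,    0,    0,  811, 5606,
       2921,  873, 1086, 1455]), array([-0.01,  0.  ,  0.01,  0.02,  0.03,  0.04,  0.05,  0.06,  0.07,
        0.08,  0.09,  0.1 ,  0.11,  0.12,  0.13,  0.14]))
```

View pics/w3.png

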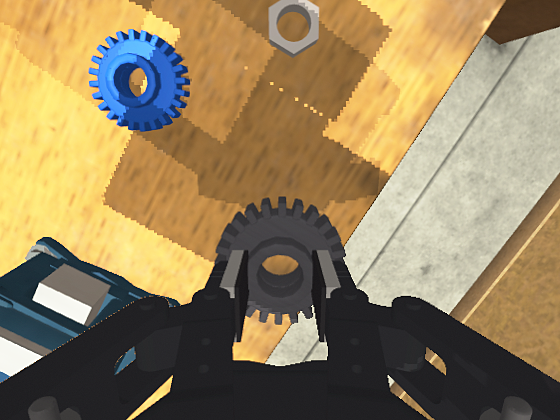

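The gear hangs in the jaws with its bore at about (280,265) and looks level. Next I'll go to where the short spindle is in view.

Call:
apply_moves(series=[0,0,-30,0,24,-12,-180,-30,0,24,-12,-180,-30,0,24,-12,-180,-30,0,24,-12,-180,-30,0,24,-12,-180,-30,0,24,-12,-180,-30,0,24])

```text
t: 4.6
position: [0.42, 0.0502, 0.1258]
tool_rot: [1.0, -0.001, -0.0, 0.0]
ft_force: [-0.2, -0.8, -2.4]
gripper_width: 0.0282
```

```bash
python3 - <<'E'
from h import *
s=env.read_state(); p=s['position']; print(s['t'],p,s['gripper_width'],s['tool_rot'])
c=cap('wrist','w4.png'); W=cloud(c)
show(top(c,(.42,.132),.01,.06)); show(top(c,(.42,.132),.055,.02,.006))
t=top(c,(.42,.132),.055,.02,.006)
b=(np.hypot(W[...,0]-.42,W[...,1]-.132)<.03)&(W[...,2]>.018)&(W[...,2]<.045)
print('pin',W[b].mean(0),W[b].min(0),W[b].max(0))
m=(abs(W[...,0]-p[0])<.035)&(abs(W[...,1]-p[1])<.05)&(W[...,2]>p[2]-.03)&(W[...,2]<p[2]+.012)
Q=W[m]-p
d=Q[(Q[:,2]<.001)&(Q[:,2]>-.008)]
A=np.c_[d[:,:2],np.ones(len(d))]; print(len(d),'plane',np.linalg.lstsq(A,d[:,2],rcond=None)[0],d.min(0),d.max(0))
z=p[2]; 
show(top(c,p[:2]+[0,0.0],z-.002,.045,.003)); show(top(c,p[:2],z+.008,.03,.003))
E
```

```text
4.6 [0.42001855 0.05015847 0.1258092 ] 0.02815238010919675 [ 9.99999523e-01 -8.66907615e-04 -4.35606934e-04  1.15737166e-04]
{'c': array([423.4, 127.5]), 'r': 43.7, 'rect': array([423.4, 127.8,  86.2,  86.4,   2.4]), 'n': 11371, 'z': 10.0}
{'c': array([423.4, 127.2]), 'r': 4.9, 'rect': array([423.2, 127.3,   9.3,   9.3,  64.4]), 'n': 209, 'z': 53.7}
pin [0.42259259 0.12344612 0.03238148] [0.41854491 0.12153243 0.02105462] [0.42582231 0.13088928 0.04484904]
5412 plane [ 0.00279609 -0.00679731 -0.00362753] [-0.02945782 -0.03143419 -0.00799366] [0.03192524 0.03066942 0.00099709]
{'c': array([421.5,  56.9]), 'r': 29.7, 'rect': array([421.5,  67.6,  27.9,  59.3,  89.9]), 'n': 3576, 'z': 122.3}
{'c': array([421.2,  54.9]), 'r': 21.9, 'rect': array([419.3,  51.4,  31.2,  41.3,  78.1]), 'n': 2306, 'z': 132.2}
```

Call:
apply_moves(series=[2.2,-50,0,0,24,2.2,-77.7,0,0,24,2.2,-77.7,0,0,24,2.2,-77.7,30,0,24,2.2,-77.7,60,0,24,2.2,-77.7,85,0,24,2.2,-77.7,94,0,24,2.2,-77.7,97,0,24])

```text
t: 5.65
position: [0.4225, 0.1281, 0.0292]
tool_rot: [1.0, -0.001, -0.0, 0.0]
ft_force: [0.2, -0.2, -1.3]
gripper_width: 0.0283
```

```bash
python3 - <<'E'
from h import *
s=env.read_state(); p=s['position']; print(s['t'],p,s['gripper_width'],s['tool_rot'],s['ft_force'])
c=cap('wrist'); W=cloud(c)
m=(abs(W[...,0]-p[0])<.035)&(abs(W[...,1]-p[1])<.05)&(W[...,2]>p[2]-.03)&(W[...,2]<p[2]+.012)
Q=W[m]-p
d=Q[(Q[:,2]<.001)&(Q[:,2]>-.008)]
A=np.c_[d[:,:2],np.ones(len(d))]; print(len(d),'plane',np.linalg.lstsq(A,d[:,2],rcond=None)[0],d.min(0),d.max(0))
E
```

```text
5.65 [0.4224878  0.1281452  0.02917402] 0.028277157670303112 [ 9.99999758e-01 -6.59091948e-04 -2.02322714e-04  9.35952629e-05] [ 0.15732433 -0.21089982 -1.26734343]
5284 plane [ 0.00393674 -0.006661   -0.00357679] [-0.02953363 -0.03183794 -0.00799105] [0.03195354 0.03068275 0.00098236]
```

Call:
apply_moves(series=[0,0,1.2,0,24,0,0,1.2,0,50,0,0,1.2,0,50,0,0,0,0,50,0,0,-50,0,60,0,0,-95,0,85,0,0,-95,0,85])

```text
t: 6.58
position: [0.425, 0.1293, 0.1278]
tool_rot: [1.0, 0.0, 0.004, -0.0]
ft_force: [0.8, -0.1, -0.8]
gripper_width: 0.0851
```

Call:
apply_moves(series=[80,-142,0,0,85,80,-142,0,0,85,80,-142,0,0,85,80,-142,0,0,85,80,-142,0,0,85])

```text
t: 7.2
position: [0.501, 0.2704, 0.1231]
tool_rot: [1.0, 0.0, -0.001, 0.001]
ft_force: [0.2, -0.4, -0.2]
gripper_width: 0.085
```

```bash
python3 - <<'E'
from h import *
s=env.read_state(); p=s['position']; print(s['t'],p,s['gripper_width'],s['tool_rot'],s['ft_force'])
c=cap('wrist','w5.png'); W=cloud(c)
show(top(c,(.502,.273),.014,.05)); 
c=cap('scene','s5.png'); show(top(c,(.423,.1275),.034,.03)); show(top(c,(.423,.1275),.024,.045))
E
```

```text
7.2 [0.50095154 0.27042661 0.12309023] 0.08497334658589385 [ 9.99998937e-01  2.85174676e-04 -1.30142957e-03  5.92238811e-04] [ 0.19659899 -0.41138153 -0.16631448]
{'c': array([500.2, 277.7]), 'r': 23.5, 'rect': array([500.5, 277.8,  46.1,  45.9,  65.2]), 'n': 2367, 'z': 13.5}
{'c': array([421.6, 132.4]), 'r': 17.9, 'rect': array([420.8, 133.7,  31.2,  31.7,  39.3]), 'n': 71, 'z': 33.6}
{'c': array([422. , 132.3]), 'r': 33.5, 'rect': array([420.4, 133.3,  61.6,  59.6,  47.7]), 'n': 194, 'z': 24.0}
```

View pics/w5.png

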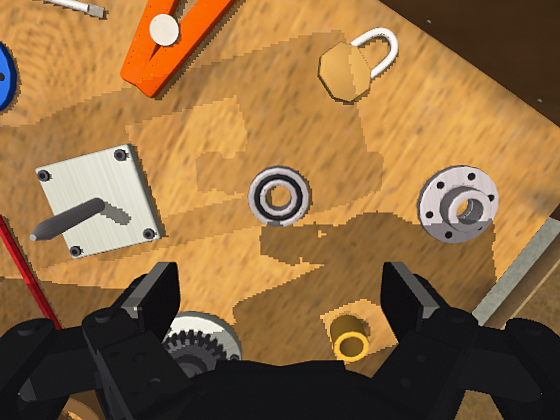

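The bearing (280,196) is clear of other parts, the gear reads seated (hub at 33.6 mm, disc at 24.0 mm), and the flange is at (458,203). Gripping the bearing.

Call:
apply_moves(series=[-3,-6.8,0,0,66,-3,-6.8,50,0,66,-3,-6.8,100,0,66,-3,-6.8,119,0,66,-3,-6.8,120,0,66,-3,-6.8,120,0,38,-3,-6.8,120,0,38,-3,-6.8,120,0,38])

```text
t: 8.3
position: [0.5, 0.278, 0.0063]
tool_rot: [1.0, 0.0, 0.001, -0.0]
ft_force: [-1.4, -0.8, 5.7]
gripper_width: 0.0434
```

Call:
apply_moves(series=[0,0,0,0,38,0,0,-3,0,38,0,0,-60,0,38,0,0,-120,0,38,0,0,-120,0,38,0,0,-120,0,38])

```text
t: 9.05
position: [0.4989, 0.2778, 0.1244]
tool_rot: [1.0, -0.0, 0.0, -0.0]
ft_force: [-0.9, -0.0, -2.3]
gripper_width: 0.0429
```

```bash
python3 - <<'E'
from h import *
s=env.read_state(); p=s['position']; print(s['t'],p,s['gripper_width'],s['tool_rot'],s['ft_force'])
c=cap('wrist','w6.png'); W=cloud(c)
m=(abs(W[...,0]-p[0])<.0245)&(abs(W[...,1]-p[1])<.03)&(W[...,2]>p[2]-.02)&(W[...,2]<p[2]+.018)
Q=W[m]-p; print(np.histogram(Q[:,2],bins=np.arange(-.02,.02,.004)))
d=Q[(abs(Q[:,0])<.02)]; d=d[abs(d[:,2]-np.median(d[:,2]))<.003]
A=np.c_[d[:,:2],np.ones(len(d))]; print(len(d),'plane',np.linalg.lstsq(A,d[:,2],rcond=None)[0],d.min(0),d.max(0))
print('tall'); show(top(c,(.357,.273),.01,.065)); show(top(c,(.357,.273),.081,.03,.006))
print('flange'); show(top(c,(.63,.27),.024,.03)); show(top(c,(.63,.27),.008,.05))
E
```

```text
9.05 [0.49893857 0.27776356 0.12442529] 0.04289293076466848 [ 9.99999975e-01 -5.92335519e-06  2.03940831e-04 -9.26924342e-05] [-0.94828794 -0.0264935  -2.29823802]
(array([   0,    0,    0,  144,  412,  462, 6120,  894,  203]), array([-0.02 , -0.016, -0.012, -0.008, -0.004,  0.   ,  0.004,  0.008,
        0.012,  0.016]))
6406 plane [-0.00042618 -0.00546602  0.00700517] [-0.0199946  -0.02440891  0.00393497] [0.01999737 0.02299855 0.00955064]
tall
{'c': array([360.2, 271.6]), 'r': 54.1, 'rect': array([360.5, 271.4,  79.1,  77.8,  13.8]), 'n': 8313, 'z': 10.0}
{'c': array([361.6, 272.6]), 'r': 6.9, 'rect': array([361.6, 272.4,  13.4,   9.5,  15.6]), 'n': 244, 'z': 79.1}
flange
{'c': array([642. , 269.9]), 'r': 17.8, 'rect': array([642.3, 269.7,  33.7,  33.5,   7.6]), 'n': 1048, 'z': 23.8}
{'c': array([641.8, 270.1]), 'r': 33.0, 'rect': array([642.1, 269.8,  62.9,  64.5,  44.9]), 'n': 3005, 'z': 8.1}
```

Call:
apply_moves(series=[-76.8,149.5,0,0,38,-76.8,149.5,0,0,38,-76.8,149.5,0,0,38,-76.8,149.5,0,0,38,-76.8,149.5,0,0,38,-76.8,149.5,30,0,38,-76.8,149.5,55,0,38,-76.8,149.5,75,0,38])

```text
t: 10.1
position: [0.4225, 0.1294, 0.0478]
tool_rot: [1.0, 0.001, -0.001, -0.0]
ft_force: [0.7, 0.2, -0.9]
gripper_width: 0.0429
```

Call:
apply_moves(series=[0,0,6,0,38,0,0,8,0,38,0,0,8,0,38])

```text
t: 10.48
position: [0.423, 0.1286, 0.0417]
tool_rot: [1.0, 0.0, 0.0, -0.0]
ft_force: [0.1, 0.2, -1.5]
gripper_width: 0.0431
```

Call:
apply_moves(series=[0,0,0.5,0,66,0,0,0.5,0,66,0,0,0,0,66,0,0,-40,0,66,0,0,-88,0,85,0,0,-88,0,85])

```text
t: 11.22
position: [0.4253, 0.1285, 0.1329]
tool_rot: [1.0, 0.0, 0.004, -0.0]
ft_force: [1.2, -0.0, -0.7]
gripper_width: 0.0855
```

```bash
python3 - <<'E'
from h import *
s=env.read_state(); print(s['t'],s['position'])
c=cap('scene'); W=cloud(c)
show(top(c,(.423,.1275),.048,.035))
m=(W[...,2]>.15)&(W[...,2]<.168)&(W[...,1]>.25)&(W[...,0]>.3)
Q=W[m]; e=[]
for x in np.arange(.4,.8,.04):
    q=Q[abs(Q[:,0]-x)<.01]
    if len(q): e.append((x,q[:,1].min()))
e=np.array(e); print(e.round(3)); a,b=np.polyfit(e[:,0],e[:,1],1); print(a,b)
f=np.array([.641,.270]); print('dist flange->edge',(a*f[0]+b-f[1])/np.hypot(a,1),np.degrees(np.arctan(a)))
w=cap('wrist','w7.png'); show(top(w,(.423,.1275),.048,.035))
E
```

```text
11.225 [0.42527802 0.12847014 0.13288978]
{'c': array([421.4, 132.6]), 'r': 26.4, 'rect': array([420. , 132.9,  43. ,  50.3,  39.2]), 'n': 162, 'z': 47.5}
[[0.4   0.509]
 [0.44  0.486]
 [0.48  0.463]
 [0.52  0.44 ]
 [0.56  0.419]
 [0.6   0.393]
 [0.64  0.373]
 [0.68  0.349]
 [0.72  0.325]
 [0.76  0.303]]
-0.571841338852361 0.7377118932026033
dist flange->edge 0.08781724228820458 -29.76270646128638
{'c': array([424.3, 128.5]), 'r': 23.5, 'rect': array([424.3, 128.7,  46. ,  45.6,  89.8]), 'n': 2839, 'z': 47.5}
```

Call:
apply_moves(series=[218.6,-141.7,0,-0.5,85,218.6,-141.7,0,-0.5,85,218.6,-141.7,0,-0.5,85,218.6,-141.7,0,-0.5,85,218.6,-141.7,0,-0.5,85,218.6,-141.7,0,-0.5,85,218.6,-141.7,0,-0.5,60])

```text
t: 12.2
position: [0.6394, 0.2691, 0.1286]
tool_rot: [0.969, 0.247, -0.001, 0.0]
ft_force: [-0.1, -0.8, -0.6]
gripper_width: 0.0694
```

```bash
python3 - <<'E'
from h import *
s=env.read_state(); p=s['position']; print(s['t'],p,s['gripper_width'],s['tool_rot'],s['ft_force'])
c=cap('wrist','w8.png')
print('flange'); show(top(c,(.641,.27),.024,.03)); show(top(c,(.641,.27),.008,.05))
E
```

```text
12.2 [0.63940991 0.26913635 0.12858246] 0.06941869370338002 [ 9.68959847e-01  2.47214955e-01 -1.25467823e-03  8.07849893e-05] [-0.10083151 -0.79693398 -0.6209482 ]
flange
{'c': array([642.6, 270.1]), 'r': 16.9, 'rect': array([642.4, 270. ,  32.2,  33.5,  29.7]), 'n': 1006, 'z': 23.7}
{'c': array([642.7, 269.9]), 'r': 31.8, 'rect': array([643. , 269.8,  62.3,  62.4,  28.6]), 'n': 3196, 'z': 8.0}
```

Call:
apply_moves(series=[0.4,0.8,0,0,52,0.4,0.8,50,0,52,0.4,0.8,100,0,52,0.4,0.8,116,0,52,0.4,0.8,118,0,52,0.4,0.8,118,0,26,0.4,0.8,118,0,26,0.4,0.8,118,0,26])

```text
t: 13.25
position: [0.6434, 0.2699, 0.0141]
tool_rot: [0.969, 0.247, 0.002, 0.0]
ft_force: [-1.0, -1.9, 6.4]
gripper_width: 0.0306
```

Call:
apply_moves(series=[0,0,0,0,26,0,0,-3,0,26,0,0,-60,0,26,0,0,-118,0.1,26,0,0,-135,0.5,26,0,0,-135,0.5,26,0,0,-135,0.5,26,0,0,-135,0.5,26])

```text
t: 14.25
position: [0.6413, 0.2694, 0.1456]
tool_rot: [1.0, 0.002, -0.001, 0.0]
ft_force: [0.2, -0.0, -1.9]
gripper_width: 0.0308
```

Call:
apply_moves(series=[-282,79.5,0,0,26,-282,79.5,0,0,26,-282,79.5,0,0,26,-282,79.5,0,0,26,-282,79.5,0,0,26,-282,79.5,0,0,26,-282,79.5,0,0,26,-282,79.5,0,0,26])

```text
t: 15.25
position: [0.3612, 0.1902, 0.1465]
tool_rot: [1.0, 0.0, 0.0, -0.0]
ft_force: [0.0, -1.1, -1.2]
gripper_width: 0.0306
```

```bash
python3 - <<'E'
from h import *
s=env.read_state(); p=s['position']; print(s['t'],p,s['gripper_width'],s['tool_rot'],s['ft_force'])
c=cap('wrist','w9.png'); W=cloud(c)
show(top(c,(.36,.272),.01,.065)); show(top(c,(.36,.272),.079,.02,.007))
m=(abs(W[...,0]-p[0])<.036)&(abs(W[...,1]-p[1])<.05)&(W[...,2]>p[2]-.03)&(W[...,2]<p[2]+.025)
Q=W[m]-p; print(np.histogram(Q[:,2],bins=np.arange(-.03,.03,.004)))
d=Q[(Q[:,2]<-.0005)&(Q[:,2]>-.010)]; d=d[abs(d[:,2]-np.median(d[:,2]))<.003]
A=np.c_[d[:,:2],np.ones(len(d))]; print(len(d),'plane',np.linalg.lstsq(A,d[:,2],rcond=None)[0],d.min(0),d.max(0))
E
```

```text
15.25 [0.36117522 0.19024939 0.1464843 ] 0.030595320395760763 [ 9.99999840e-01  2.81256175e-04  4.78676591e-04 -1.10023250e-04] [ 0.02541016 -1.11903977 -1.21241873]
{'c': array([359.2, 270.7]), 'r': 53.6, 'rect': array([359.1, 270.6,  77.7,  77.9,  13.4]), 'n': 9819, 'z': 10.0}
{'c': array([359.1, 270.4]), 'r': 5.7, 'rect': array([359.2, 270.5,  10.6,  10.6,  90. ]), 'n': 305, 'z': 77.8}
(array([   0,    0,    0,    0,  186, 3641, 2443,  389,  460, 2414, 1131,
        369,  389,  322]), array([-0.03 , -0.026, -0.022, -0.018, -0.014, -0.01 , -0.006, -0.002,
        0.002,  0.006,  0.01 ,  0.014,  0.018,  0.022,  0.026]))
5902 plane [-0.00040027 -0.0029475  -0.00616673] [-0.03001431 -0.03145542 -0.00913277] [ 0.03298243  0.03234268 -0.0031698 ]
```

View pics/w9.png

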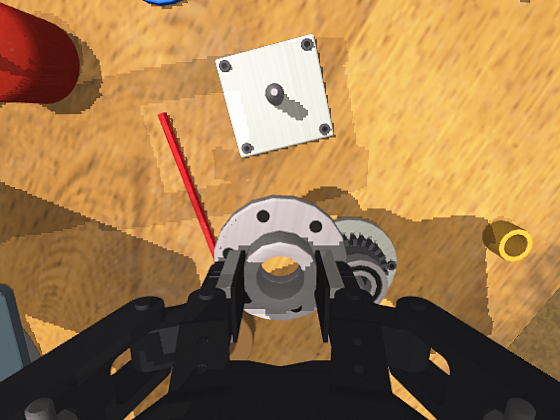

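The flange is level in the jaws, with its bore at (280,262). The tall pin tip is at (274,93).

Call:
apply_moves(series=[-2.5,-50,0,0,26,-2.5,-80.2,0,0,26,-2.5,-80.2,0,0,26,-2.5,-80.2,20,0,26,-2.5,-80.2,60,0,26,-2.5,-80.2,100,0,26,-2.5,-80.2,116,0,26,-2.5,-80.2,120,0,26])

```text
t: 16.3
position: [0.3568, 0.2693, 0.025]
tool_rot: [1.0, -0.0, -0.001, 0.001]
ft_force: [-0.9, -0.9, -1.7]
gripper_width: 0.0309
```

Call:
apply_moves(series=[0,0,1.5,0,26,0,0,1.5,0,26])

```text
t: 16.55
position: [0.358, 0.2703, 0.0255]
tool_rot: [1.0, -0.0, 0.001, -0.0]
ft_force: [0.0, 0.5, -1.2]
gripper_width: 0.0308
```

Call:
apply_moves(series=[0,0,0.7,0,26,0,0,0.7,0,52,0,0,0.7,0,52,0,0,0,0,52,0,0,-50,0,60,0,0,-105,0,85,0,0,-105,0,85])

```text
t: 17.42
position: [0.3602, 0.2716, 0.134]
tool_rot: [1.0, 0.0, 0.004, -0.002]
ft_force: [0.8, -0.1, 0.1]
gripper_width: 0.085
```

Call:
apply_moves(series=[203,117,0,0,85,203,117,0,0,85,203,117,0,0,85,203,117,0,0,85,203,117,0,0,85,203,117,0,0,85,203,117,0,0,85])

```text
t: 18.3
position: [0.5588, 0.154, 0.1294]
tool_rot: [1.0, 0.001, -0.001, -0.0]
ft_force: [-0.1, -0.1, 0.4]
gripper_width: 0.0847
```

```bash
python3 - <<'E'
from h import *
s=env.read_state(); p=s['position']; print(s['t'],p,s['gripper_width'],s['tool_rot'],s['ft_force'])
c=cap('wrist','w10.png')
show(top(c,(.56,.154),.026,.03))
print('flange on tall'); show(top(c,(.358,.271),.034,.03)); show(top(c,(.358,.271),.018,.045))
c=cap('scene'); show(top(c,(.358,.275),.034,.03)); show(top(c,(.358,.275),.018,.045))
E
```

```text
18.3 [0.55875289 0.15402378 0.12940051] 0.08468069228818095 [ 9.99999529e-01  5.78485388e-04 -7.76863388e-04 -5.41277591e-05] [-0.11907053 -0.09848959  0.44716458]
{'c': array([560.9, 154.3]), 'r': 15.0, 'rect': array([560.9, 154.1,  28.5,  29.4,   0. ]), 'n': 698, 'z': 25.7}
flange on tall
{'c': array([375.4, 267. ]), 'r': 9.2, 'rect': array([377.1, 266.7,  18.3,   4.2,  79.4]), 'n': 127, 'z': 31.9}
{'c': array([364.2, 269.6]), 'r': 31.0, 'rect': array([377.6, 267.1,  61.9,  31. ,  79.4]), 'n': 2642, 'z': 17.7}
{'c': array([357.1, 274.5]), 'r': 18.8, 'rect': array([354.7, 273.8,  29.8,  35.6,  39.2]), 'n': 96, 'z': 33.3}
{'c': array([355.5, 273.5]), 'r': 33.0, 'rect': array([354.1, 274.7,  60. ,  59.8,  39.2]), 'n': 285, 'z': 18.0}
```

Call:
apply_moves(series=[0,-1,0,0,50,0,-1,40,0,50,0,-1,95,0,50,0,-1,119,0,50,0,-1,121,0,50,0,-1,121,0,22,0,-1,121,0,22,0,-1,121,0,22])

```text
t: 19.4
position: [0.5615, 0.1544, 0.0104]
tool_rot: [1.0, 0.0, 0.002, -0.0]
ft_force: [0.2, 0.5, 5.5]
gripper_width: 0.0281
```

Call:
apply_moves(series=[0,0,0,0,22,0,0,-3,0,22,0,0,-60,0,22,0,0,-120,0,22,0,0,-138,0,22,0,0,-138,0,22])

```text
t: 20.15
position: [0.5612, 0.1543, 0.1486]
tool_rot: [1.0, 0.0, 0.002, -0.0]
ft_force: [-0.5, 0.6, -1.2]
gripper_width: 0.0279
```

```bash
python3 - <<'E'
from h import *
s=env.read_state(); p=s['position']; print(s['t'],p,s['gripper_width'],s['tool_rot'],s['ft_force'])
c=cap('wrist','w11.png'); W=cloud(c)
m=(abs(W[...,0]-p[0]-.001)<.0145)&(abs(W[...,1]-p[1])<.025)&(W[...,2]>p[2]+.005)&(W[...,2]<p[2]+.03)
Q=W[m]-p; print(np.histogram(Q[:,2],bins=np.arange(0.0,.03,.002)))
k=Q[(Q[:,2]>.0155)&(Q[:,2]<.021)]
A=np.c_[k[:,:2],np.ones(len(k))]; print(len(k),'plane',np.linalg.lstsq(A,k[:,2],rcond=None)[0],k.min(0),k.max(0))
E
```

```text
20.15 [0.56117309 0.15426736 0.14860929] 0.027911564972983572 [ 9.99998222e-01  4.80909076e-06  1.88222799e-03 -1.15437444e-04] [-0.49321509  0.58304129 -1.17553698]
(array([   0,    0,   97,  259,  242,  260,  327, 1668,  356,   60,   67,
         57,   75,   74]), array([0.   , 0.002, 0.004, 0.006, 0.008, 0.01 , 0.012, 0.014, 0.016,
       0.018, 0.02 , 0.022, 0.024, 0.026, 0.028]))
999 plane [0.00193043 0.00613643 0.01633205] [-0.01347872 -0.01490823  0.01550417] [0.01544763 0.01412363 0.02099705]
```

Call:
apply_moves(series=[-202,-116.8,0,0,22,-202,-116.8,0,0,22,-202,-116.8,0,0,22,-202,-116.8,0,0,22,-202,-116.8,0,0,22,-202,-116.8,0,0,22,-202,-116.8,0,0,22])

```text
t: 21.08
position: [0.359, 0.2705, 0.1462]
tool_rot: [1.0, -0.001, -0.0, 0.0]
ft_force: [0.3, 0.2, -1.2]
gripper_width: 0.0279
```

Call:
apply_moves(series=[0,0,0,0,22,0,0,40,0,22,0,0,75,0,22,0,0,95,0,22,0,0,100,0,22,0,0,101,0,22])

```text
t: 21.82
position: [0.3589, 0.2709, 0.046]
tool_rot: [1.0, -0.0, 0.0, -0.0]
ft_force: [-1.0, 0.2, -1.2]
gripper_width: 0.0279
```

Call:
apply_moves(series=[0,0,1.5,0,22,0,0,1.5,0,22,0,0,1.5,0,46,0,0,1.5,0,46,0,0,-50,0,50,0,0,-90,0,85,0,0,-90,0,85])

```text
t: 22.7
position: [0.3605, 0.2721, 0.139]
tool_rot: [1.0, 0.0, 0.003, -0.001]
ft_force: [-0.0, -1.0, -0.3]
gripper_width: 0.0833
```

Call:
apply_moves(series=[85.8,280,0,0,85,85.8,280,0,0,85,85.8,280,0,0,85,85.8,280,0,0,85,85.8,280,0,0,85,85.8,280,0,0,85,85.8,280,0,0,85,85.8,280,0,0,85])

```text
t: 23.7
position: [0.4432, -0.0077, 0.1354]
tool_rot: [1.0, 0.001, -0.001, -0.0]
ft_force: [-0.4, -0.9, 0.1]
gripper_width: 0.0848
```

```bash
python3 - <<'E'
from h import *
s=env.read_state(); p=s['position']; print(s['t'],p,s['gripper_width'],s['tool_rot'],s['ft_force'])
c=cap('wrist','w12.png')
d=top(c,(.445,-.009),.016,.03); show(d)
h=cv2.convexHull(d['q']*1000); print(cv2.approxPolyDP(h,3,True)[:,0].round(1))
c=cap('scene'); show(top(c,(.358,.275),.06,.02)); show(top(c,(.358,.275),.018,.045))
E
```

```text
23.7 [ 0.44324213 -0.00773379  0.13538189] 0.08477768903047245 [ 9.99999467e-01  8.03536824e-04 -5.90207698e-04 -2.67644526e-04] [-0.35685951 -0.93921462  0.13940284]
{'c': array([444.8,  -8.1]), 'r': 17.3, 'rect': array([445.2,  -8. ,  34.4,  29.5,  89.2]), 'n': 752, 'z': 15.9}
[[ 4.446e+02  9.200e+00]
 [ 4.305e+02  4.000e-01]
 [ 4.303e+02 -1.760e+01]
 [ 4.463e+02 -2.510e+01]
 [ 4.598e+02 -1.670e+01]
 [ 4.596e+02  4.000e-01]]
{'c': array([358.7, 273.1]), 'r': 16.2, 'rect': array([358.1, 272.5,  29.3,  29.1,  39.2]), 'n': 77, 'z': 59.5}
{'c': array([354.8, 274.4]), 'r': 34.0, 'rect': array([353.1, 276. ,  60. ,  63.1,  39.2]), 'n': 283, 'z': 17.8}
```

Call:
apply_moves(series=[0,-0.7,0,0,50,0,-0.7,50,0,50,0,-0.7,105,0,50,0,-0.7,127,0,50,0,-0.7,130,0,50,0,-0.7,130,0,22,0,-0.7,130,0,22,0,-0.7,130,0,22])

```text
t: 24.8
position: [0.4451, -0.0085, 0.0069]
tool_rot: [1.0, 0.0, 0.001, 0.0]
ft_force: [-0.8, 0.1, 3.7]
gripper_width: 0.0284
```

Call:
apply_moves(series=[0,0,0,0,22,0,0,-3,0,22,0,0,-60,0,22,0,0,-120,0,22,0,0,-145,0,22,0,0,-145,0,22,0,0,-145,0,22])

```text
t: 25.68
position: [0.4431, -0.0081, 0.1497]
tool_rot: [1.0, -0.0, -0.001, -0.0]
ft_force: [-0.1, -0.1, -0.1]
gripper_width: 0.028
```

```bash
python3 - <<'E'
from h import *
s=env.read_state(); p=s['position']; print(s['t'],p,s['gripper_width'],s['tool_rot'],s['ft_force'])
c=cap('wrist','w13.png'); W=cloud(c)
m=(abs(W[...,0]-p[0]-.001)<.014)&(abs(W[...,1]-p[1])<.025)&(W[...,2]>p[2]-.005)&(W[...,2]<p[2]+.02)
Q=W[m]-p; h=np.histogram(Q[:,2],bins=np.arange(-.005,.02,.002)); print(h)
z0=h[1][h[0].argmax()]+.001
k=Q[abs(Q[:,2]-z0)<.003]
A=np.c_[k[:,:2],np.ones(len(k))]; print(len(k),'plane',np.linalg.lstsq(A,k[:,2],rcond=None)[0],k.min(0),k.max(0))
E
```

```text
25.675 [ 0.4430745  -0.0080594   0.14969885] 0.028039535981277643 [ 9.99999515e-01 -4.17055718e-05 -9.51706801e-04 -2.48427927e-04] [-0.08598153 -0.12002699 -0.10582662]
(array([ 175,  198,  202,  198,  225,  231, 1149, 1059,    8,   13,   14,
         19]), array([-0.005, -0.003, -0.001,  0.001,  0.003,  0.005,  0.007,  0.009,
        0.011,  0.013,  0.015,  0.017,  0.019]))
2439 plane [-0.00413506 -0.00087719  0.00867017] [-0.01298918 -0.01774941  0.00501878] [0.0149875  0.01664506 0.0107251 ]
```

View pics/w13.png

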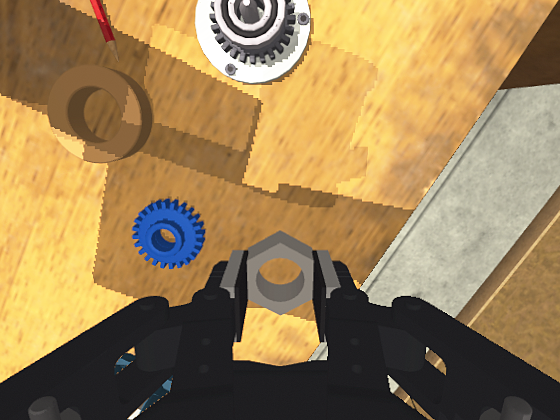

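The nut is held on its flats and level, with the bore at (280,270). The bearing stack at (252,25) looks concentric.

Call:
apply_moves(series=[-85.8,-279.5,0,0,22,-85.8,-279.5,0,0,22,-85.8,-279.5,0,0,22,-85.8,-279.5,0,0,22,-85.8,-279.5,0,0,22,-85.8,-279.5,0,0,22,-85.8,-279.5,0,0,22,-85.8,-279.5,0,0,22])

```text
t: 26.72
position: [0.3584, 0.2701, 0.1502]
tool_rot: [1.0, -0.001, -0.001, 0.0]
ft_force: [0.3, 0.4, -1.3]
gripper_width: 0.0281
```

Call:
apply_moves(series=[0,0,0,0,22,0,0,40,0,22,0,0,65,0,22,0,0,78,0,22,0,0,82,0,22,0,0,82,0,22])

```text
t: 27.48
position: [0.3588, 0.2712, 0.0693]
tool_rot: [1.0, -0.0, 0.0, -0.0]
ft_force: [0.1, 0.1, -0.6]
gripper_width: 0.0286
```

Call:
apply_moves(series=[0,0,1.5,0,22,0,0,1.8,0,22,0,0,1.8,0,44,0,0,1.8,0,44,0,0,-40,0,50,0,0,-85,0,85,0,0,-85,0,85])

```text
t: 28.35
position: [0.3607, 0.2723, 0.1572]
tool_rot: [1.0, 0.0, 0.004, -0.002]
ft_force: [0.1, 0.9, 0.3]
gripper_width: 0.0832
```

Call:
apply_moves(series=[30,70,-30,0,85,30,70,-30,0,85,30,70,-30,0,85,30,70,-30,0,85,30,70,-30,0,85])

```text
t: 28.98
position: [0.3874, 0.2018, 0.183]
tool_rot: [1.0, 0.001, -0.001, 0.0]
ft_force: [0.2, -0.9, 0.2]
gripper_width: 0.0849
```

```bash
python3 - <<'E'
from h import *
s=env.read_state(); p=s['position']; print(s['t'],p,s['gripper_width'],s['ft_force'])
c=cap('wrist','w14.png'); W=cloud(c)
def tilt(xy,h,R,r0=0):
    r=np.hypot(W[...,0]-xy[0],W[...,1]-xy[1]); Q=W[(r<R)&(r>r0)&(abs(W[...,2]-h)<.003)]
    print(h,len(Q),(np.linalg.lstsq(np.c_[Q[:,:2]-xy,np.ones(len(Q))],Q[:,2],rcond=None)[0]*[57.3,57.3,1000]).round(2))
a=np.array([.359,.2707]); b=np.array([.4235,.128])
for xy,h,R in [(a,.076,.03),(a,.034,.03),(a,.018,.05),(b,.048,.04),(b,.024,.05)]:
    show(top(c,xy,h,R)); tilt(xy,h,R)
E
```

```text
28.975 [0.38741681 0.2017853  0.18303934] 0.08490246017905163 [ 0.16638072 -0.86372012  0.24048576]
{'c': array([359.8, 270.3]), 'r': 17.1, 'rect': array([359.9, 270.3,  34.2,  29.5,  89.2]), 'n': 943, 'z': 75.9}
0.076 1043 [ 0.2  -0.35 75.89]
{'c': array([373.9, 270.2]), 'r': 6.8, 'rect': array([374.7, 270.2,  13.6,   1.7,  89.3]), 'n': 28, 'z': 33.0}
0.034 73 [-0.99  0.79 33.27]
{'c': array([359. , 270.4]), 'r': 31.8, 'rect': array([359.5, 270.7,  62.3,  62. ,  89.9]), 'n': 2513, 'z': 17.9}
0.018 2519 [ 0.   -0.27 17.92]
{'c': array([423.5, 128.6]), 'r': 24.1, 'rect': array([424.1, 128.8,  47.4,  45.8,  90. ]), 'n': 1665, 'z': 47.6}
0.048 1702 [ 0.2  -0.34 47.62]
{'c': array([423.6, 129.8]), 'r': 31.1, 'rect': array([421.4, 139.8,  61.5,  41.3,  13.9]), 'n': 900, 'z': 23.8}
0.024 895 [1.500e-01 1.000e-02 2.376e+01]
```

View pics/w14.png

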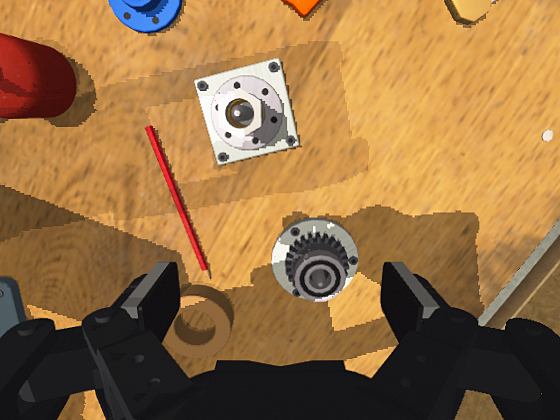

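Both stacks are full and level: the tall one at (243,113) has its nut top at 75.9 mm (76 expected), and the short one at (318,275) has its bearing top at 47.6 mm (48 expected). The gripper is clear, so I'm handing in.

```bash
python3 -c "
from h import *
print(env.hand_in())"
```

```text
the job is handed in; nothing more can be done
None
```

Both spindles are loaded and the job is handed in, with the arm's last move at 29 s of the 96 s allowed. The tall spindle holds the flange (plate down), then the sleeve, then the nut. The short spindle holds the gear (teeth down) with the bearing on top.

| Surface checked | Measured height | Expected |
|---|---|---|
| Flange plate | 17.9 mm | 18 mm |
| Sleeve top | 59.5 mm | 60 mm |
| Nut top | 75.9 mm | 76 mm |
| Gear disc | 23.8 mm | 24 mm |
| Bearing top | 47.6 mm | 48 mm |

- **Level:** the nut, flange plate, bearing and gear disc all measured within about 0.4°. A fit to the flange hub gave about 1.3°, but it used only a 73-point sliver of the hub left in view under the nut, so I did not count it.
- **Sleeve:** its height was checked before the nut went on. After that it was covered, so its level was not measured separately.
- **Forces and grip:** in the readings after each move, the wrist force never went above about 7 N. The gripper's opening read about 4 mm less than the part sizes while holding, but nothing slipped.
- **Cameras:** the scene camera put the stacks about 4 mm farther along y than the wrist camera did. I used the wrist camera for placing.
- **Left alone:** the gripper ended open and clear of both stacks. I did not move the clamp, the padlock or the blue look-alikes.

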